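# Clamp the crossbar tube into its hinged coupler on the manicure table

### The job

Mount the crossbar of the hand rest: without dropping it, lay the white tube lengthwise in the clamp stand so that it lies down in both saddles and reaches through them, then swing the hinged steel cap over it and press it fully home. Then draw the swing bolt out by its red knob, swing it upright into the slot of the cap's ear, and let the knob drop behind the ear's lips until it sits fully down on the ear. Do not knock or shove the polish bottles and the glass dish.

Things in the scene. Friction and masses are not known exactly. Their poses are not given: they have to be found in the camera images.
- tube_center (a point): centre of the loose white tube (190 long, 30 diameter, about 250 g, black end caps, pink mid band), lying level in a pink V rest, centre 45 above the table; x along the tube, ends alike. The rest's two V blocks (16 wide) stand 65 +-10 to either side of the tube's middle, with finger room between them; its foot is 10 thick
- clamp_seat (a point): where the tube's centre belongs, 70 above the table, on the fixed clamp stand (foot 175x90x10); x along the seated tube, z up. In this frame (mm): plain V saddle x -76 to -56; coupler's V saddle x 41 to 77; between them finger room. 45 degree sides centre the tube. 15 off lengthwise is fine. Open cap on the -y side, bolt out on the +y side
- cap (a joint): hinge angle (rad) of the coupler's steel cap, 0 = closed on the tube, growing as it opens up and back to the clamp's -y; starts 1.6 to 2.1, past upright. The stiff hinge (0.3 Nm) stays where it is left. 250 g, 36 wide along the tube. Pressed home it reads -0.03 to 0; above about 0.04 it is not home and the ear stands too high for the knob to clear the lips
- cap_hinge (a point): the cap's hinge axis, middle of its width: at (59, -36, 0) mm in the clamp_seat frame; the axis runs along the tube
- cap_pad (a point): black pad on the cap's flat outer face (36 x 44), free to be pushed and pressed on; 48 from the hinge axis along the cap, 29.5 outward of it; z = the face's outward normal: up when closed, to the clamp's -y when open
- cap_slot (a point): centre of the slot in the cap's ear, on the ear's top face; 88 from the hinge axis along the cap, 10 above it when closed. Ear 22 wide; slot 12 wide, open at the ear's end (107 from the hinge), where two upturned lips, 4 thick and 6 high, flank it. The knob's flange sits on the ear behind the lips
- bolt (a joint): swing angle (rad) of the bolt about its hinge, 0 = upright in the slot, growing as it swings out and down to the clamp's +y, stops at -0.06 and 1.5; starts 1.2 to 1.5. Stays where it is left (0.12 Nm friction)
- bolt_hinge (a point): axis of the bolt's hinge, at (59, 52, -32) mm in the clamp_seat frame, 38 above the table; the axis runs along the tube
- bolt_draw (a joint): how far (m) the knob and shank are drawn out along the bolt, 0 to 0.0145; slides freely (0.3 N), starts 0 to 0.006, sinks by its own weight (120 g) when upright. Seated on the ear it reads about 0.002. It must be over 0.0115, nearly at its stop, while swung over the lips
- knob_center (a point): centre of the bolt's red knob, a square block 24x24, 38 long along the bolt, to be pinched along the tube's direction; 65 from bolt_hinge plus bolt_draw. Under it a steel flange, 26 diameter, 6 thick, its underside 25 from this centre; shank 8 diameter. z runs outwards along the bolt. Seated, the centre is 105 above the table
- polish_pink: bystander: pink polish bottle with black cap, 34 diameter, 80 tall, upright; origin at the centre of its underside
- polish_plum: bystander: plum polish bottle with black cap, 34 diameter, 80 tall, upright; origin at the centre of its underside
- polish_teal: bystander: teal polish bottle with black cap, 34 diameter, 80 tall, upright; origin at the centre of its underside
- dish: bystander: solid glass dish, 60 diameter, 34 tall; origin at the centre of its underside
Mind the look-alikes: they are no part of the job. Of the things like the part that bears tube_center, leave any that is yellow; of the rest the smaller one is meant. Leave any yellow look-alike of the part that bears clamp_seat alone.

How it is judged (in metres and radians):
On the way, in this order (a step that is already met when the one before it is completed fails the run):
1. the tube lies in both saddles while the cap is still open (x of tube_center in the frame of clamp_seat between -0.017 and 0.017 m and y of tube_center in the frame of clamp_seat between -0.005 and 0.005 m and z of tube_center in the frame of clamp_seat between -0.005 and 0.006 m and angle between the x axis of tube_center and the x axis of clamp_seat, either way round below 0.06 rad and value of joint cap above 0.8 rad), for 0.2 s.
2. the cap is home on the tube while the bolt is still swung out (x of tube_center in the frame of clamp_seat between -0.017 and 0.017 m and y of tube_center in the frame of clamp_seat between -0.005 and 0.005 m and z of tube_center in the frame of clamp_seat between -0.005 and 0.006 m and angle between the x axis of tube_center and the x axis of clamp_seat, either way round below 0.06 rad and value of joint cap below 0.05 rad and value of joint bolt above 0.6 rad), for 0.2 s.
At the end, for the whole second after the job is handed in: Tube in both saddles (within 17 mm lengthwise, 5 mm sideways and in height, 0.06 rad), cap home (below 0.05 rad), bolt upright in the slot (within 0.1 rad), knob dropped on the ear (drawn out under 5.5 mm), tube at rest, bottles and dish upright (0.3 rad) (x of tube_center in the frame of clamp_seat between -0.017 and 0.017 m and y of tube_center in the frame of clamp_seat between -0.005 and 0.005 m and z of tube_center in the frame of clamp_seat between -0.005 and 0.006 m and angle between the x axis of tube_center and the x axis of clamp_seat, either way round below 0.06 rad and value of joint cap below 0.05 rad and value of joint bolt between -0.1 and 0.12 rad and value of joint bolt_draw below 0.0055 m and linear speed of tube below 0.02 m/s and angle between each of polish_pink, polish_plum, polish_teal, dish's own z axis and vertical below 0.3 rad); the robot touches nothing.
It fails at once if a polish bottle or the dish is knocked over or shoved (tilted over 0.5 rad or moved over 30 mm) (distance of any of polish_pink, polish_plum, polish_teal, dish from where it was at the start of the episode above 0.03 m or angle between any of polish_pink, polish_plum, polish_teal, dish's own z axis and vertical above 0.5 rad).
It fails at once if the tube is dropped or thrown (faster than 0.7 m/s while not held) (linear speed of tube above 0.7 m/s and contact force between tube and the fingers below 0.1 N).
It also fails if it takes over 67 s, if anything falls off the work surface, if the arm or the gripper's body presses on something with over 40 N, if the wrist force passes 120 N, or if a joint passes its speed limit or range.

### The arm

A 6-joint arm with a two-finger parallel gripper is mounted at the origin on the work surface. World frame = base frame: x ahead of the robot, y to its left, z up, the work surface at z = 0. Lengths are in mm, angles in rad, forces in N, time in s.
With the tool pointing down it reaches from about 350 to 875 mm from the base axis. Payload 4.2 kg.
Tool frame: the origin (TCP) lies at the very end of the fingers, on their centre line; the grasp point (between the pads) lies 19 mm behind it; z points along the fingers, y is the line along which they close (so a half turn about z gives the same grasp; the last joint's range is limited). The gripper opens to 85 mm and grips with 20 to 120 N. Pads are 22 mm wide; open, the fingers measure 114 mm over their backs; the gripper's body (76 mm by 85 mm) begins 54 mm behind the grasp point. The pads swing forward as they close: fully open they stand 13 mm farther back than shut.
Start: joints at [-0.851, 0.385, 0.008, 0, -1.194, -0.259], TCP at [277.927, -559.782, 231.312] pointing down, gripper open.
Joint ranges: [-3.14, 3.14], [-1.21, 2.06], [-1.07, 1.41], [-3.16, 2.05], [-2.99, -0.16], [-3.1, 3.1]. Speed limits (rad/s): [2.79, 2.79, 3.14, 3.14, 3.14, 3.14].

### API

Orientations are given as a unit quaternion [x, y, z, w].
In Python, from bench import read_state, get_image, camera_model, job_done gives the robot as it stands.
- The arm moves only by the shell command python3 -m handwheel 'ROWS'. ROWS is JSON, a list of rows, each a list of 7 numbers: the shift along the tool's x, y, z in m, then the turn, a rotation vector about the tool's x, y, z in rad, then the gripper's target within -1 to 1 (fully open at 1, half-way at 0, shut at -1). In form: [[dx, dy, dz, wx, wy, wz, jaw], ...]. A call has 1 to 10 rows; each row is the pose to reach, as a shift and turn from the pose commanded when the call began, along the tool's axes at that moment; what a row does not reach only later rows make up. A row lasts 1/8 s, in which the tool goes at most 62.5 mm and 10.7 degrees, less where a joint would pass 70% of its speed; a pose out of reach is approached as far as the arm can. A call with a gripper value outside its range is refused whole. The fingers move at their own pace and stop on an object; the grip force is fixed at half the most. Time passes only in rows, so rows that repeat a pose let the fingers close. It gives the time, the measured TCP pose, the force, the opening and the grip force at its end, in the units of the state.
- read_state(): the state, without advancing time (a new reading comes with each control period).
- get_image(name): name is "scene" or "top" or "wrist"; returns (picture, depth): 400x640x3 uint8, blue, green, red; 400x640 float32, mm along the optical axis (not along the pixel's ray), 0 where there is no reading.
- camera_model(name): a dict with "K" (3x3 intrinsics, pixels), "rvec" (rotation vector, rad) and "tvec" (3), from world to camera coordinates, as OpenCV has them; the wrist camera has in their place "hand_eye" (4x4, takes a point from camera to tool coordinates, whose origin is the TCP and whose axes are the flange's). Camera axes: x right, y down, z forward; pixel columns grow to the right and rows downward; lengths in mm; the calibration is good to about 2 mm. A picture is of the moment at which its call begins: read the wrist's pose just before it. camera_model takes no time and is no camera call.
- job_done(): hands the job in; it is judged then, once.
The state is a dict: "clock": time; "joints": joint angles; "joint_vel": joint speeds; "joint_efforts": joint torques, N m; "position": TCP position; "ee_rot": TCP orientation; "contact_force": force on the tool from outside, world axes, zero at the start; "wrist_torque": the same for the moment, N m; "gripper_width": finger opening in mm; "grasp_force": force on a finger pad.
Only numpy, scipy, OpenCV 4.12 (cv2) and the standard library are available. Lean on these libraries where they do the work, as an engineer would, in place of code of your own. Each camera call takes 0.05 s, during which the arm holds its last target. There are 200 camera calls.

## Working session

There is one attempt and no reset: what is moved stays moved. The work goes in short steps, Python scripts to look and compute and a shell command to move; the robot and the scene stay as the last step left them, time stands still between calls to the robot, and variables do not carry over. Pictures are saved under pics/ and viewed, at most 10 in all, crops included, and the job is handed in when it is done.

```bash
ls; mkdir -p pics; python3 - <<'E'
from bench import *
import cv2,numpy as np
s=read_state();print(s)
for n in ["scene","top"]:
    p,d=get_image(n);cv2.imwrite(f"pics/{n}0.png",p);np.save(f"pics/{n}0.npy",d)
    print(n,camera_model(n))
print(camera_model("wrist"))
E
```

```text
pics
{'clock': 0.0, 'joints': array([-8.51353344e-01,  3.85524025e-01,  6.61910823e-03, -5.31093895e-04,
       -1.19397653e+00, -2.58598210e-01]), 'joint_vel': array([-0.00010339,  0.00051102, -0.00016672, -0.00063049, -0.00086817,
        0.00039157]), 'joint_efforts': array([-9.87786893e-05, -3.92291987e+01,  1.88403761e+01,  4.18612272e+00,
       -4.57141141e-03, -3.25740928e-06]), 'position': array([ 277.70294976, -559.26058118,  230.23381884]), 'ee_rot': array([-2.28293255e-01,  9.73591825e-01,  1.03630789e-03, -2.71868274e-04]), 'contact_force': array([-0.54457904, -0.35629384,  0.59715538]), 'wrist_torque': array([ 0.00194574,  0.04379906, -0.0003272 ]), 'grasp_force': 0.0, 'gripper_width': 85.27173220806527}
scene {'K': array([[397.39855337,   0.        , 320.08564555],
       [  0.        , 397.39855337, 198.88942595],
       [  0.        ,   0.        ,   1.        ]]), 'rvec': array([ 0.77995178,  2.72784769, -0.8852542 ]), 'tvec': array([ 407.48179123, -121.69169214, 1128.50770418])}
top {'K': array([[429.27345312,   0.        , 316.71281857],
       [  0.        , 429.27345312, 197.9457083 ],
       [  0.        ,   0.        ,   1.        ]]), 'rvec': array([ 2.15043554, -2.15954845,  0.16261946]), 'tvec': array([ -42.9743824 ,  484.23013996, 1320.67614183])}
{'K': array([[332.00535739,   0.        , 323.90817227],
       [  0.        , 332.00535739, 208.07339241],
       [  0.        ,   0.        ,   1.        ]]), 'hand_eye': array([[-3.73460716e-04, -9.64742105e-01, -2.63196754e-01,
         6.71318350e+01],
       [ 9.99999658e-01, -5.54370338e-04,  6.13091976e-04,
        -2.83840788e-01],
       [-7.37384117e-04, -2.63196435e-01,  9.64741983e-01,
        -1.42753165e+02],
       [ 0.00000000e+00,  0.00000000e+00,  0.00000000e+00,
         1.00000000e+00]])}
```

View pics/scene0.png

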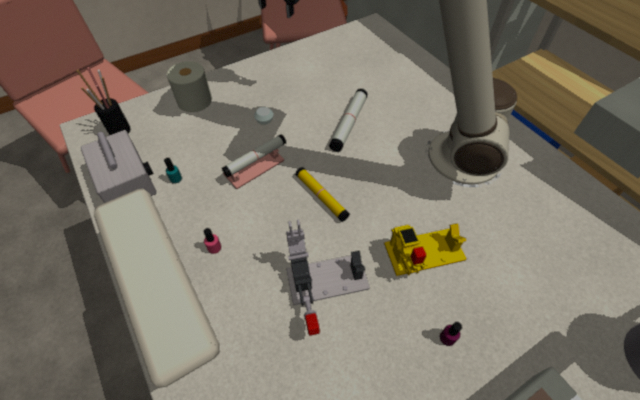

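View pics/top0.png

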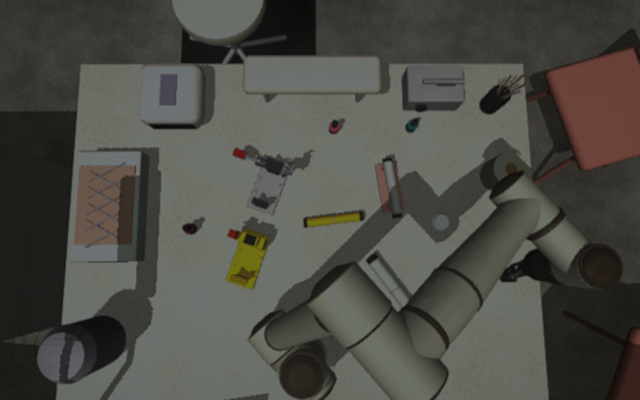

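The scene view shows the tube in the pink rest at scene (255,157) and top (391,187). The grey clamp is at scene (320,275) and top (268,185), with its red knob at top (239,153). The yellow clamp and tube are decoys, and so is the larger white tube lying at scene (349,120).

```bash
cat > h.py <<'E'
from bench import *
import cv2,numpy as np
from scipy.spatial.transform import Rotation as R
def pose():
    s=read_state();T=np.eye(4);T[:3,:3]=R.from_quat(s["ee_rot"]).as_matrix();T[:3,3]=s["position"];return T
def cam(n,T=None):
    m=camera_model(n);K=m["K"]
    if n=="wrist": C=T@m["hand_eye"]
    else:
        C=np.eye(4);r=cv2.Rodrigues(m["rvec"])[0];C[:3,:3]=r.T;C[:3,3]=-r.T@m["tvec"]
    return K,C
def cloud(d,K,C):
    v,u=np.mgrid[:400,:640]
    P=np.stack([(u-K[0,2])/K[0,0]*d,(v-K[1,2])/K[1,1]*d,d],-1)
    W=P@C[:3,:3].T+C[:3,3];W[d==0]=np.nan;return W
def plane(u,v,z,K,C):
    r=C[:3,:3]@np.array([(u-K[0,2])/K[0,0],(v-K[1,2])/K[1,1],1]);return C[:3,3]+r*(z-C[2,3])/r[2]
def proj(p,K,C):
    q=C[:3,:3].T@(np.asarray(p,float)-C[:3,3]);return K[:2,:2]@(q[:2]/q[2])+K[:2,2]
def axis(W): # xy centroid, PCA yaw, extents
    c=W[:,:2].mean(0);q=W[:,:2]-c;w,V=np.linalg.eigh(q.T@q);a=V[:,1];a=a*np.sign(a[0])
    t=q@a;s=q@[-a[1],a[0]];mid=c+a*(t.max()+t.min())/2+np.array([-a[1],a[0]])*(s.max()+s.min())/2
    return mid.round(1),np.arctan2(a[1],a[0]).round(3),np.ptp(t).round(1),np.ptp(s).round(1)
E
python3 - <<'E'
from h import *
K,C=cam("top");p=cv2.imread("pics/top0.png").astype(int);W=cloud(np.load("pics/top0.npy"),K,C)
def box(u0,u1,v0,v1):
    m=np.zeros((400,640),bool);m[v0:v1,u0:u1]=1;return m
z=W[...,2]
m=box(365,415,145,230)&(z>42);print("tube",m.sum(),axis(W[m]),np.nanmax(z[m]))
B,G,Rr=p[...,0],p[...,1],p[...,2]
m2=box(225,260,140,170)&(Rr>2*G)&(Rr>2*B)&(Rr>60);print("knob",m2.sum(),axis(W[m2]),W[m2].mean(0))
m=box(245,285,145,220)&(z>5)&(z<18);print("foot",m.sum(),axis(W[m]))
m=box(245,320,140,180)&(z>40);print("coupler",m.sum(),axis(W[m]),W[m].mean(0))
m=box(245,285,185,220)&(z>30);print("saddle",m.sum(),axis(W[m]),W[m].mean(0),np.nanmax(z[m]))
for n,(u,v) in dict(pink=(335,127),teal=(411,125),plum=(190,229),dish=(440,222)).items(): print(n,W[v,u])
pc,_=get_image("top")
E
```

```text
tube 602 (array([ 516. , -279.2]), np.float64(0.141), np.float64(190.1), np.float64(43.0)) 69.09352974245303
knob 78 (array([621.6, 195.3]), np.float64(1.334), np.float64(32.9), np.float64(21.2)) [620.78322821 195.16102435  70.44052439]
foot 1036 (array([543.9, 124.3]), np.float64(-0.112), np.float64(236.3), np.float64(134.2))
coupler 468 (array([591.4, 103.6]), np.float64(1.2), np.float64(167.1), np.float64(41.9)) [583.33789025  87.82045386  78.98987368]
saddle 110 (array([468.8, 133.2]), np.float64(1.248), np.float64(49.8), np.float64(20.6)) [468.44650153 133.71844991  58.79219457] 72.04376255326065
pink [ 712.54643764 -104.77743282   42.86503414]
teal [ 717.38377935 -348.52785574   47.50769896]
plum [387.41196057 348.48894377  39.22064965]
dish [ 406.11811017 -430.8493       37.62453875]
```

```bash
cat >> h.py <<'E'
def delta(pos,yaw,tilt=None):
    """yaw: world heading of tool x, tool z down; returns shift(m), rotvec in the tool axes"""
    T=pose();c,s=np.cos(yaw),np.sin(yaw)
    Rt=np.array([[c,s,0],[s,-c,0],[0,0,-1.]])
    if tilt is not None: Rt=tilt@Rt
    d=T[:3,:3].T@(np.array(pos)-T[:3,3])/1000;r=R.from_matrix(T[:3,:3].T@Rt).as_rotvec()
    print("delta",d.round(4),r.round(3));return d,r
E
python3 -c "
from h import *
delta([530,-279,230],0.141+np.pi)"
```

```text
delta [-0.3506  0.139   0.0006] [ 0.002 -0.     0.32 ]
```

```bash
python3 -m handwheel '[[-0.351,0.139,0,0,0,0.32,1],[-0.351,0.139,0,0,0,0.32,1],[-0.351,0.139,0,0,0,0.32,1],[-0.351,0.139,0,0,0,0.32,1],[-0.351,0.139,0,0,0,0.32,1],[-0.351,0.139,0,0,0,0.32,1],[-0.351,0.139,0,0,0,0.32,1],[-0.351,0.139,0,0,0,0.32,1]]'; python3 - <<'E'
from h import *
T=pose();p,d=get_image("wrist");cv2.imwrite("pics/w1.png",p);np.save("pics/w1.npy",d)
K,C=cam("wrist",T);np.save("pics/w1C.npy",C)
W=cloud(d,K,C);z=W[...,2]
m=(abs(W[...,0]-516)<110)&(abs(W[...,1]+279)<60)&(z>49)
mm=m.astype(np.uint8);print(m.sum(),axis(W[m]),np.nanmax(z[m]))
pb=p.astype(int);pk=m&(pb[...,2]>pb[...,1]*1.15);print("band",pk.sum(),axis(W[pk]))
# table check
print("table z",np.nanmedian(z[(abs(W[...,0]-516)<120)&(W[...,1]>-230)&(W[...,1]<-150)]))
p,d=get_image("scene");K,C=cam("scene");cv2.imwrite("pics/s1.png",p);
E
```

```text
clock: 1.15
position: [530.5, -278.8, 230.8]
ee_rot: [-0.071, 0.997, 0.0, -0.001]
contact_force: [0.5, -0.7, -0.3]
gripper_width: 85.4
grasp_force: 0.0
40166 (array([ 513.9, -281.1]), np.float64(-1.435), np.float64(124.3), np.float64(191.2)) 327.90375894599987
band 1610 (array([ 513.7, -281.2]), np.float64(-1.421), np.float64(124.2), np.float64(188.6))
table z 1.241023663248484
```

View pics/w1.png

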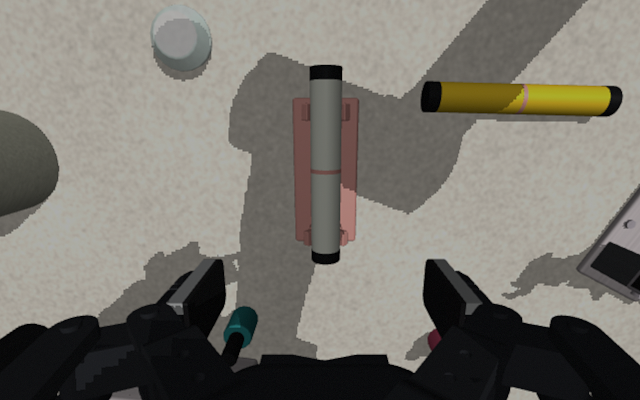

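The wrist view shows the tube from (326,68) to (326,262) with its band at (326,172), lying in the pink rest.

```bash
python3 - <<'E'
from h import *
K=camera_model("wrist")["K"];C=np.load("pics/w1C.npy");W=cloud(np.load("pics/w1.npy"),K,C);z=W[...,2];p=cv2.imread("pics/w1.png").astype(int)
m=(abs(W[...,0]-516)<110)&(abs(W[...,1]+279)<40)&(z>48)&(z<75)
print(m.sum(),axis(W[m]),np.percentile(z[m],99))
v,u=np.nonzero(m);print(u.min(),u.max(),v.min(),v.max())
pk=m&(p[...,2]>p[...,1]*1.2);v,u=np.nonzero(pk);print("band",u.mean(),v.mean(),W[pk].mean(0))
for z0 in(45,): print(plane(326,67,z0,K,C),plane(326,263,z0,K,C))
E
```

```text
5947 (array([ 513.8, -280.2]), np.float64(0.141), np.float64(191.1), np.float64(29.8)) 61.35783376078919
309 341 65 264
band 323.683615819209 171.54802259887006 [ 515.43914566 -281.33982386   56.2194891 ]
[ 419.2428264 -292.8497207   45.       ] [ 612.81294109 -264.95117065   45.        ]
```

```bash
python3 -c "
from h import *
delta([506.6,-281.4,28],0.141+np.pi)"
```

```text
delta [0.0229 0.0017 0.2032] [ 0.    -0.001 -0.001]
```

```bash
python3 -m handwheel '[[0.023,0.002,0.06,0,0,0,1],[0.023,0.002,0.12,0,0,0,1],[0.023,0.002,0.165,0,0,0,1],[0.023,0.002,0.19,0,0,0,1],[0.023,0.002,0.203,0,0,0,1],[0.023,0.002,0.203,0,0,0,1],[0.023,0.002,0.203,0,0,0,-1],[0.023,0.002,0.203,0,0,0,-1],[0.023,0.002,0.203,0,0,0,-1],[0.023,0.002,0.203,0,0,0,-1]]'
```

```text
clock: 2.5
position: [507.9, -280.5, 29.3]
ee_rot: [-0.071, 0.998, -0.0, 0.001]
contact_force: [-0.7, 1.3, 4.6]
gripper_width: 28.2
grasp_force: 58.9
```

```bash
python3 -m handwheel '[[0,0,-0.03,0,0,0,-1],[0,0,-0.09,0,0,0,-1],[0,0,-0.15,0,0,0,-1],[0,0,-0.2,0,0,0,-1],[0,0,-0.23,0,0,0,-1],[0,0,-0.23,0,0,0,-1]]'; python3 -c "
from h import *
delta([500,260,260],-0.3+np.pi)"
```

```text
clock: 3.25
position: [508.2, -280.5, 260.1]
ee_rot: [-0.07, 0.998, -0.001, 0.002]
contact_force: [-0.1, 0.3, -3.5]
gripper_width: 28.2
grasp_force: 59.8
delta [-6.770e-02  5.363e-01 -4.000e-04] [-0.     0.005  0.441]
```

```bash
python3 -m handwheel '[[-0.007,0.054,0,0,0,0.05,-1],[-0.014,0.110,0,0,0,0.1,-1],[-0.021,0.165,0,0,0,0.15,-1],[-0.028,0.22,0,0,0,0.2,-1],[-0.035,0.275,0,0,0,0.25,-1],[-0.042,0.33,0,0,0,0.3,-1],[-0.049,0.385,0,0,0,0.35,-1],[-0.056,0.44,0,0,0,0.4,-1],[-0.062,0.49,0,0,0,0.44,-1],[-0.068,0.536,0,0,0,0.44,-1]]'; python3 -m handwheel '[[0,0,0,0,0,0,-1],[0,0,0,0,0,0,-1]]'; python3 - <<'E'
from h import *
T=pose();print(T.round(3));p,d=get_image("wrist");cv2.imwrite("pics/w2.png",p);np.save("pics/w2.npy",d)
K,C=cam("wrist",T);np.save("pics/w2C.npy",C)
p,d=get_image("top");cv2.imwrite("pics/t2.png",p);np.save("pics/t2.npy",d)
E
```

```text
clock: 4.5
position: [497.9, 261.0, 254.9]
ee_rot: [0.149, 0.989, -0.002, -0.002]
contact_force: [1.1, -0.6, -2.2]
gripper_width: 28.1
grasp_force: 60.0
clock: 4.75
position: [498.5, 259.1, 255.8]
ee_rot: [0.149, 0.989, -0.002, -0.002]
contact_force: [0.1, 0.3, -3.1]
gripper_width: 27.8
grasp_force: 60.2
[[-9.56000e-01  2.95000e-01 -4.00000e-03  4.98493e+02]
 [ 2.95000e-01  9.56000e-01 -3.00000e-03  2.59055e+02]
 [ 3.00000e-03 -4.00000e-03 -1.00000e+00  2.55796e+02]
 [ 0.00000e+00  0.00000e+00  0.00000e+00  1.00000e+00]]
```

View pics/w2.png

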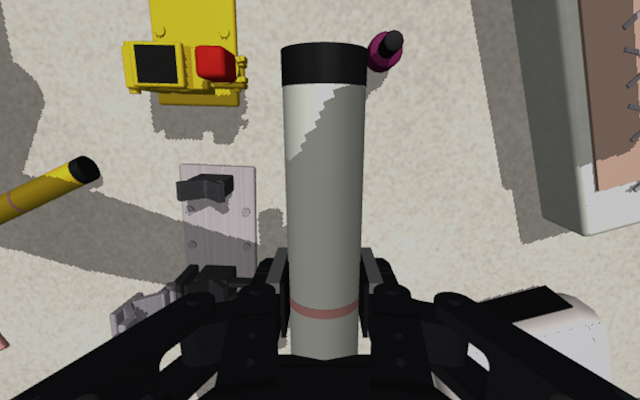

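The clamp's foot and plain saddle (205,188) are visible, but the fingers hide the coupler, so I'll back off toward the base.

```bash
python3 -m handwheel '[[0.06,-0.01,0,0,0,0,-1],[0.12,-0.02,0,0,0,0,-1],[0.13,-0.02,0,0,0,0,-1],[0.13,-0.02,0,0,0,0,-1],[0.13,-0.02,0,0,0,0,-1]]'; python3 - <<'E'
from h import *
T=pose();p,d=get_image("wrist");cv2.imwrite("pics/w3.png",p);np.save("pics/w3.npy",d)
K,C=cam("wrist",T);np.save("pics/w3C.npy",C)
E
```

```text
clock: 5.48
position: [370.5, 278.8, 258.4]
ee_rot: [0.15, 0.989, 0.0, 0.0]
contact_force: [-0.2, -0.7, -3.1]
gripper_width: 28.5
grasp_force: 60.2
```

View pics/w3.png

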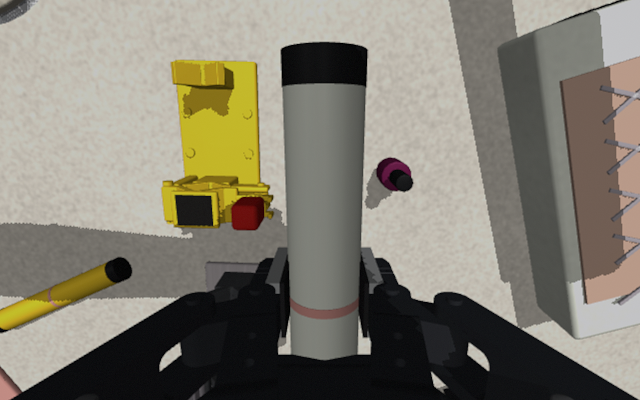

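Wrong way: image-up points toward the base. I'll move outward.

```bash
python3 -m handwheel '[[-0.06,0,0,0,0,0,-1],[-0.12,0,0,0,0,0,-1],[-0.18,0,0,0,0,0,-1],[-0.23,0,0,0,0,0,-1],[-0.26,0,0,0,0,0,-1],[-0.26,0,0,0,0,0,-1],[-0.26,0,0,0,0,0,-1],[-0.26,0,0,0,0,0,-1]]'; python3 - <<'E'
from h import *
T=pose();p,d=get_image("wrist");cv2.imwrite("pics/w4.png",p);np.save("pics/w4.npy",d)
K,C=cam("wrist",T);np.save("pics/w4C.npy",C)
E
```

```text
clock: 6.52
position: [617.4, 202.5, 258.4]
ee_rot: [0.149, 0.989, -0.0, -0.0]
contact_force: [0.2, -0.7, -2.5]
gripper_width: 27.9
grasp_force: 60.3
```

View pics/w4.png

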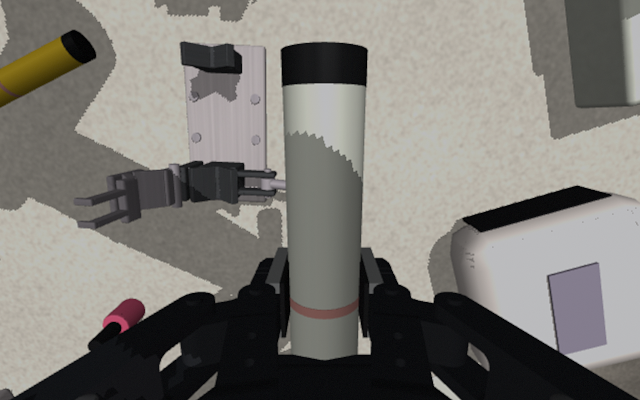

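The clamp is now visible: plain saddle (211,55), coupler (212,183), open cap at (140,195), foot edges at u≈187 and 266.

```bash
python3 - <<'E'
from h import *
K=camera_model("wrist")["K"];C=np.load("pics/w4C.npy");W=cloud(np.load("pics/w4.npy"),K,C);z=W[...,2]
def box(u0,u1,v0,v1):
    m=np.zeros((400,640),bool);m[v0:v1,u0:u1]=1;return m
L=[];Rr=[]
for v in range(90,150,4):
    us=[u for u in range(170,280) if 6<z[v,u]<15]
    L.append(plane(us[0],v,10,K,C));Rr.append(plane(us[-1],v,10,K,C))
for E in(L,Rr):
    E=np.array(E);f=np.polyfit(E[:,0],E[:,1],1);print("foot edge yaw",np.arctan(f[0]),"at x=530 y",np.polyval(f,530),np.abs(np.polyval(f,E[:,0])-E[:,1]).max())
print("table",np.nanmedian(z[box(270,280,60,100)]),"foot z",np.nanmedian(z[box(215,235,110,150)]))
yaw=-0.30
a=np.array([np.cos(yaw),np.sin(yaw)]);b=np.array([-a[1],a[0]])
for n,bb in dict(plain=(170,250,30,85),coup=(175,280,155,210)).items():
    m=box(*bb)&(z>25)&(z<120);P=W[m];t=P[:,:2]@a;s=P[:,:2]@b;print(n,m.sum(),"t",t.min(),t.max(),"s",s.min(),s.max(),axis(P))
    for s0 in np.arange(np.floor(s.min()/4)*4,s.max(),4):
        k=(s>=s0)&(s<s0+4)
        if k.any(): print(int(s0),k.sum(),np.percentile(P[k,2],[5,50,95]).round(0),t[k].min().round(),t[k].max().round())
E
```

```text
foot edge yaw -0.3408015786895311 at x=530 y 64.81467155490617 0.5050736848403119
foot edge yaw -0.34565323717246926 at x=530 y 159.02484353686637 8.526512829121202e-14
table 0.2802118674609062 foot z 10.163310561176274
plain 1474 t 395.87751596089606 417.42563883570415 s 240.56488827291193 290.712249727666 (array([467. , 133.5]), np.float64(1.224), np.float64(49.9), np.float64(20.2))
240 50 [64. 65. 68.] 396.0 416.0
244 118 [59. 67. 69.] 396.0 416.0
248 163 [41. 64. 67.] 396.0 416.0
252 147 [41. 60. 63.] 396.0 416.0
256 140 [42. 56. 59.] 396.0 416.0
260 136 [42. 52. 55.] 396.0 416.0
264 90 [38. 50. 52.] 397.0 417.0
268 74 [36. 53. 56.] 397.0 417.0
272 85 [36. 57. 60.] 397.0 417.0
276 90 [34. 61. 64.] 397.0 417.0
280 95 [34. 65. 68.] 397.0 417.0
284 208 [27. 66. 69.] 398.0 417.0
288 78 [63. 65. 67.] 398.0 417.0
coup 3288 t 507.827260864439 551.8734598074196 s 223.4761187969466 327.00508866056026 (array([589.5, 105.3]), np.float64(1.223), np.float64(104.5), np.float64(44.0))
220 5 [31. 41. 53.] 512.0 512.0
224 164 [48. 74. 76.] 508.0 552.0
228 332 [47. 65. 74.] 508.0 552.0
232 115 [29. 60. 64.] 513.0 547.0
236 83 [64. 66. 69.] 512.0 548.0
240 180 [64. 67. 69.] 513.0 548.0
244 199 [42. 63. 66.] 513.0 548.0
248 188 [48. 59. 62.] 513.0 549.0
252 190 [46. 55. 58.] 513.0 549.0
256 161 [46. 51. 54.] 513.0 549.0
260 114 [37. 51. 53.] 513.0 549.0
264 102 [36. 54. 56.] 513.0 549.0
268 107 [35. 58. 60.] 514.0 549.0
272 115 [38. 62. 65.] 513.0 549.0
276 140 [32. 66. 68.] 514.0 550.0
280 275 [31. 65. 69.] 514.0 550.0
284 111 [35. 48. 65.] 515.0 549.0
288 57 [34. 46. 48.] 519.0 545.0
292 62 [34. 46. 48.] 520.0 545.0
296 52 [33. 46. 48.] 519.0 545.0
300 56 [36. 46. 48.] 520.0 545.0
304 80 [39. 45. 48.] 520.0 545.0
308 95 [41. 46. 48.] 517.0 549.0
312 112 [41. 46. 48.] 517.0 549.0
316 98 [38. 46. 48.] 518.0 546.0
320 65 [36. 46. 49.] 521.0 545.0
324 30 [45. 48. 50.] 529.0 538.0
```

```bash
python3 - <<'E'
from h import *
K=camera_model("wrist")["K"];C=np.load("pics/w4C.npy");W=cloud(np.load("pics/w4.npy"),K,C);z=W[...,2]
yaw=-0.343;a=np.array([np.cos(yaw),np.sin(yaw)]);b=np.array([-a[1],a[0]])
t=W[...,:2]@a;s=W[...,:2]@b
o=np.array([468.0,133.3]);print(o@a,o@b)
res=[]
for n,c in dict(plain=o,coup=o+125*a).items():
    tc,sc=c@a,c@b;hw=7 if n=="plain" else 12
    m=(abs(t-tc)<hw)&(abs(s-sc)<22)&(z>44)&(z<66)
    l=m&(s<sc-4);r=m&(s>sc+4)
    A=np.median((z+s)[l]);B=np.median((z-s)[r]) # z=A-s, z=B+s
    s0=(A-B)/2;print(n,"s0",s0,"zbottom",(A+B)/2,l.sum(),r.sum());res.append(s0)
    m=(abs(s-s0)<27)&(abs(t-tc)<30)&(z>50)&(z<72);print("t range",np.percentile(t[m],[1,99]))
print("yaw corr",(res[1]-res[0])/125)
# cap
m=(z>60)&(z<220)&(np.indices(z.shape)[1]<200)&(np.indices(z.shape)[1]>70)&(np.indices(z.shape)[0]>150)&(np.indices(z.shape)[0]<240)
P=np.c_[s[m]-res[1],z[m]-70,t[m]-o@a-125+59];
for z0 in range(-10,120,10):
    k=(P[:,1]>=z0)&(P[:,1]<z0+10)
    if k.any():print(z0,k.sum(),P[k,0].min().round(),P[k,0].max().round(),P[k,2].min().round(),P[k,2].max().round())
# knob from the first top view
K,C=cam("top");W=cloud(np.load("pics/top0.npy"),K,C);p=cv2.imread("pics/top0.png").astype(int)
m=np.zeros((400,640),bool);m[140:170,225:260]=1
m&=(p[...,2]>2*p[...,1])&(p[...,2]>2*p[...,0])&(p[...,2]>60)
P=W[m];print("knob s",np.percentile(P[:,:2]@b-res[1],[2,98]),"z",np.percentile(P[:,2],[2,50,98]),"t",np.percentile(P[:,:2]@a-o@a-66,[2,98]))
E
```

```text
395.9083464868653 282.9301524794348
plain s0 282.50423070531474 zbottom 49.00633550019208 306 155
t range [385.01847917 404.73464218]
coup s0 282.848095562357 zbottom 48.90933227719384 387 213
t range [501.66772633 536.94885823]
yaw corr 0.002750918856338103
-10 618 -39.0 -13.0 36.0 76.0
0 423 -44.0 -30.0 36.0 80.0
10 500 -65.0 -35.0 40.0 76.0
20 712 -65.0 -41.0 40.0 76.0
30 95 -67.0 -53.0 40.0 75.0
40 59 -69.0 -51.0 40.0 44.0
50 438 -70.0 -43.0 40.0 75.0
60 383 -53.0 -43.0 40.0 75.0
70 387 -52.0 -44.0 40.0 75.0
80 179 -54.0 -45.0 47.0 69.0
90 197 -54.0 -46.0 47.0 69.0
100 382 -62.0 -47.0 47.0 69.0
knob s [ 94.88881838 125.81645216] z [59.41025617 70.34398514 78.0629677 ] t [47.43406801 67.66730188]
```

```bash
cat >> h.py <<'E'
YAW=-0.342
_a=np.array([np.cos(YAW),np.sin(YAW),0]);_b=np.array([-_a[1],_a[0],0]);_y=-0.343
SEAT=np.array([460.7*np.cos(_y)-282.65*np.sin(_y),460.7*np.sin(_y)+282.65*np.cos(_y),70.])
def cl(x,y,z): return SEAT+x*_a+y*_b+np.array([0,0,z])   # clamp frame -> world
def incl(p): q=np.asarray(p)-SEAT; return np.array([q@_a,q@_b,q[2]])
E
python3 -c "
from h import *
print(SEAT)
delta(cl(-12,0,188),YAW+np.pi)"
```

```text
[528.92331816 111.24583589  70.        ]
delta [ 0.0696 -0.1128  0.0007] [0.    0.    0.044]
```

```bash
python3 -m handwheel '[[0.03,-0.05,0,0,0,0.044,-1],[0.06,-0.1,0,0,0,0.044,-1],[0.07,-0.113,0,0,0,0.044,-1],[0.07,-0.113,0,0,0,0.044,-1],[0.07,-0.113,0.05,0,0,0.044,-1],[0.07,-0.113,0.1,0,0,0.044,-1],[0.07,-0.113,0.13,0,0,0.044,-1],[0.07,-0.113,0.13,0,0,0.044,-1],[0.07,-0.113,0.13,0,0,0.044,-1]]'; python3 - <<'E'
from h import *
print(incl(pose()[:3,3]));delta(cl(-12,0,54.5-70),YAW+np.pi)
p,d=get_image("scene");cv2.imwrite("pics/s5.png",cv2.resize(p[150:350,200:480],None,fx=2.8,fy=2.8))
E
```

```text
clock: 7.7
position: [519.5, 116.1, 129.7]
ee_rot: [0.17, 0.985, 0.001, 0.001]
contact_force: [0.3, -0.8, -1.6]
gripper_width: 28.2
grasp_force: 60.3
[-10.50566474   1.45954024  59.7308671 ]
delta [ 0.0017 -0.0016  0.0752] [0.002 0.003 0.   ]
```

View pics/s5.png

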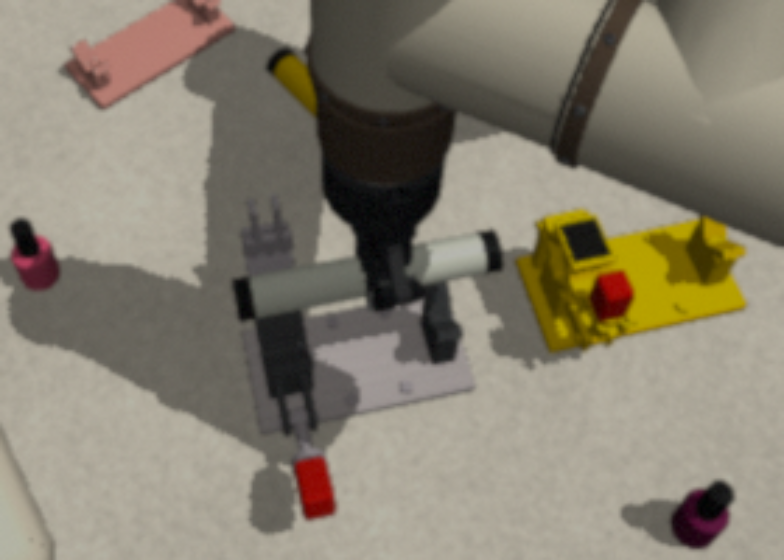

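The tube hangs over both saddles (crop 370,270), clear of the upright cap. I'll lower it.

```bash
python3 -m handwheel '[[0.002,-0.0016,0.03,0,0,0,-1],[0.002,-0.0016,0.055,0,0,0,-1],[0.002,-0.0016,0.068,0,0,0,-1],[0.002,-0.0016,0.073,0,0,0,-1],[0.002,-0.0016,0.0755,0,0,0,-1],[0.002,-0.0016,0.0755,0,0,0,-1]]'; python3 -c "
from h import *
print(incl(pose()[:3,3]))"
```

```text
clock: 8.5
position: [517.7, 115.8, 54.8]
ee_rot: [0.17, 0.985, 0.002, 0.003]
contact_force: [0.5, 4.6, 3.3]
gripper_width: 28.0
grasp_force: 61.1
[-12.0687903    0.53678067 -15.22861132]
```

```bash
python3 -m handwheel '[[0,0,0,0,0,0,-0.3],[0,0,0,0,0,0,0.2],[0,0,0,0,0,0,0.5],[0,0,0,0,0,0,0.5],[0,0,-0.03,0,0,0,0.5],[0,0,-0.08,0,0,0,0.5],[0,0,-0.14,0,0,0,0.5],[0,0,-0.2,0,0,0,0.5],[0,0,-0.2,0,0,0,0],[0,0,-0.2,0,0,0,-0.5]]'; python3 - <<'E'
from h import *
T=pose();p,d=get_image("wrist");K,C=cam("wrist",T);W=cloud(d,K,C);cv2.imwrite("pics/w6.png",p)
Q=(W-SEAT);x=Q@_a;y=Q@_b;z=Q[...,2]
m=(abs(y)<20)&(z>3)&(z<25)&(x>-130)&(x<125);print(m.sum(),axis(W[m]),incl([*axis(W[m])[0],70]),"top z",np.percentile(z[m],98))
for n in("scene","top"):
    p,d=get_image(n);K,C=cam(n);W=cloud(d,K,C);Q=(W-SEAT);x=Q@_a;y=Q@_b;z=Q[...,2]
    m=(abs(y)<20)&(z>8)&(z<25)&(x>-130)&(x<125);print(n,m.sum(),np.percentile(x[m],[1,99]),"z",np.percentile(z[m],98),axis(W[m]))
E
```

```text
clock: 9.75
position: [514.5, 113.9, 252.2]
ee_rot: [0.171, 0.985, -0.0, -0.001]
contact_force: [0.0, -0.4, -1.0]
gripper_width: 28.4
grasp_force: 0.0Traceback (most recent call last):
  File "<stdin>", line 3, in <module>
NameError: name '_a' is not defined
```

```bash
sed -i 's/\b_a\b/AX/g;s/\b_b\b/BX/g' h.py; python3 - <<'E'
from h import *
T=pose();p,d=get_image("wrist");K,C=cam("wrist",T);W=cloud(d,K,C);cv2.imwrite("pics/w6.png",p)
p2,d2=get_image("scene")
for n,d,(K,C) in(("wrist",d,(K,C)),("scene",d2,cam("scene"))):
    W=cloud(d,K,C);Q=(W-SEAT);x=Q@AX;y=Q@BX;z=Q[...,2]
    m=(abs(y)<20)&(z>5)&(z<25)&(x>-130)&(x<125);print(n,m.sum(),np.percentile(x[m],[.5,99.5]),"z",np.percentile(z[m],98),axis(W[m]),incl([*axis(W[m])[0],70]))
    if n=="scene":
        m=(x>35)&(x<80)&(y<-30)&(y>-110)&(z>30)&(z<120);
        for z0 in range(30,120,10):
            k=m&(z>=z0)&(z<z0+10)
            if k.any():print(z0,k.sum(),y[k].min().round(),y[k].max().round(),x[k].min().round(),x[k].max().round())
E
```

```text
wrist 5536 [-100.57857367   87.89906346] z 16.063595053435456 (array([523.4, 113.2]), np.float64(-0.341), np.float64(191.0), np.float64(28.9)) [-5.85881144 -0.01137562  0.        ]
scene 1090 [-100.73627804   87.61711961] z 17.359925237048813 (array([523.6, 116. ]), np.float64(-0.339), np.float64(190.5), np.float64(30.1)) [-6.60943569  2.69353902  0.        ]
30 17 -63.0 -50.0 41.0 77.0
40 2 -57.0 -56.0 77.0 77.0
50 60 -69.0 -41.0 42.0 77.0
60 62 -50.0 -40.0 41.0 77.0
70 46 -51.0 -41.0 42.0 76.0
80 13 -49.0 -43.0 49.0 70.0
90 18 -47.0 -44.0 49.0 69.0
100 36 -60.0 -45.0 48.0 70.0
```

View pics/w6.png

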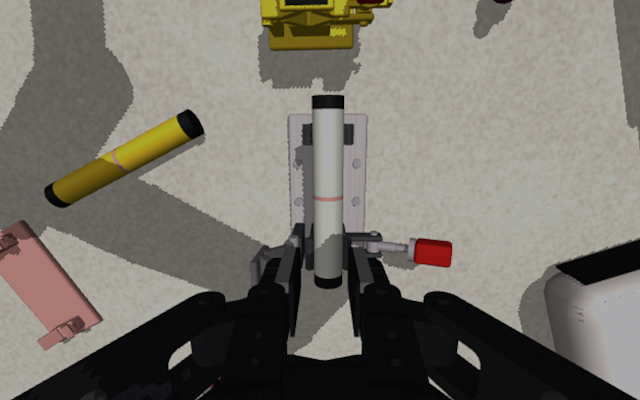

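The tube is seated (x −6, y 0, top at +16) and the fingers are clear. Next I'll turn the tool 90° for pushing the cap and pinching the knob, so I'm checking the joints first.

```bash
python3 - <<'E'
from h import *
print(read_state()["joints"].round(3), incl(pose()[:3,3]))
delta(cl(59,-120,190),YAW+np.pi/2)
delta(cl(59,-120,190),YAW-np.pi/2)
E
```

```text
[ 0.526  0.205 -0.197 -0.    -1.173 -2.44 ] [-14.47283368  -2.52338349 181.03452839]
delta [-0.0736 -0.1174 -0.0088] [-0.004  0.     1.569]
delta [-0.0736 -0.1174 -0.0088] [-0.    -0.004 -1.572]
```

```bash
python3 -m handwheel '[[-0.02,-0.03,-0.01,0,0,-0.17,-1],[-0.04,-0.06,-0.01,0,0,-0.35,-1],[-0.06,-0.09,-0.01,0,0,-0.52,-1],[-0.074,-0.117,-0.01,0,0,-0.7,-1],[-0.074,-0.117,-0.01,0,0,-0.87,-1],[-0.074,-0.117,-0.01,0,0,-1.05,-1],[-0.074,-0.117,-0.01,0,0,-1.22,-1],[-0.074,-0.117,-0.01,0,0,-1.4,-1],[-0.074,-0.117,-0.01,0,0,-1.571,-1],[-0.074,-0.117,-0.01,0,0,-1.571,-1]]'; python3 - <<'E'
from h import *
T=pose();p,d=get_image("wrist");cv2.imwrite("pics/w7.png",p)
print(incl(T[:3,3]));delta(cl(59,-100,60),YAW-np.pi/2)
K,C=cam("wrist",T);W=cloud(d,K,C);Q=(W-SEAT);x=Q@AX;y=Q@BX;z=Q[...,2]
for z0 in range(-10,125,5):
    k=(x>38)&(x<80)&(y<-25)&(y>-90)&(z>=z0)&(z<z0+5)
    if k.any():print(z0,k.sum(),np.percentile(y[k],[3,97]).round(),x[k].min().round(),x[k].max().round())
pb=p.astype(int)
m=(pb[...,2]>2*pb[...,1])&(pb[...,2]>2*pb[...,0])&(pb[...,2]>60)&(y>60)&(y<160)&(abs(x-59)<40)
P=np.c_[x[m],y[m],z[m]];print("knob",m.sum(),np.percentile(P,[2,50,98],axis=0).round(1))
E
```

```text
clock: 11.15
position: [545.2, -21.0, 261.5]
ee_rot: [-0.575, 0.818, 0.001, -0.001]
contact_force: [0.7, -0.6, 0.5]
gripper_width: 0.1
grasp_force: 0.0
[  59.64434711 -119.15071333  191.45089632]
delta [-0.0193  0.0005  0.1316] [ 0.002 -0.001 -0.004]
10 2 [-65. -64.] 42.0 74.0
15 41 [-67. -65.] 43.0 77.0
20 58 [-67. -66.] 42.0 77.0
25 40 [-68. -66.] 42.0 76.0
30 49 [-68. -67.] 42.0 77.0
35 62 [-69. -67.] 42.0 76.0
40 11 [-69. -66.] 41.0 77.0
45 12 [-70. -68.] 42.0 77.0
50 34 [-70. -64.] 42.0 76.0
55 25 [-69. -64.] 42.0 76.0
knob 26 [[53.4 93.  -7.2]
 [60.6 94.4 -5. ]
 [66.7 95.4 -3.8]]
```

View pics/w7.png

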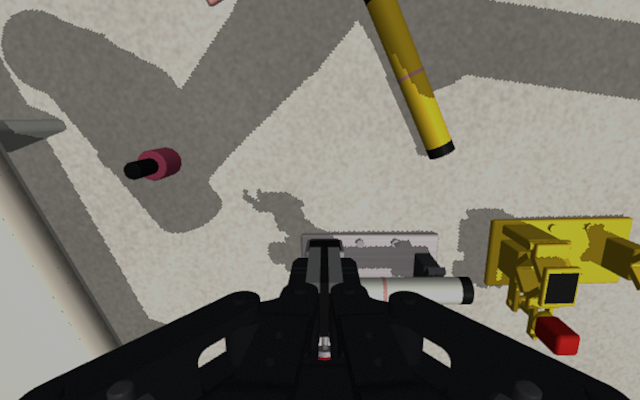

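The closed fingers are on the −y side of the cap at x≈59, with the cap at about 1.67 rad and the pink bottle far off at (155,163). I'll descend and start pushing.

```bash
python3 -m handwheel '[[-0.019,0,0.06,0,0,0,-1],[-0.019,0,0.12,0,0,0,-1],[-0.019,0,0.134,0,0,0,-1],[-0.028,0,0.1355,0,0,0,-1],[-0.036,0,0.1355,0,0,0,-1],[-0.045,0,0.131,0,0,0,-1],[-0.053,0,0.1275,0,0,0,-1],[-0.063,0,0.126,0,0,0,-1],[-0.073,0,0.1245,0,0,0,-1],[-0.073,0,0.1245,0,0,0,-1]]'; python3 - <<'E'
from h import *
T=pose();print(incl(T[:3,3]),T[:3,:3].round(3).tolist())
p,d=get_image("scene");K,C=cam("scene");W=cloud(d,K,C);Q=(W-SEAT);x=Q@AX;y=Q@BX;z=Q[...,2]
cv2.imwrite("pics/s8.png",cv2.resize(p[150:350,200:480],None,fx=2.8,fy=2.8))
E
```

```text
clock: 12.45
position: [571.0, 49.0, 138.5]
ee_rot: [-0.576, 0.817, -0.0, 0.001]
contact_force: [-0.6, -0.3, -0.1]
gripper_width: 0.1
grasp_force: 0.0
[ 60.48237502 -44.57441904  68.52365928] [[-0.335, -0.942, 0.002], [-0.942, 0.335, 0.001], [-0.001, -0.001, -1.0]]
```

View pics/s8.png

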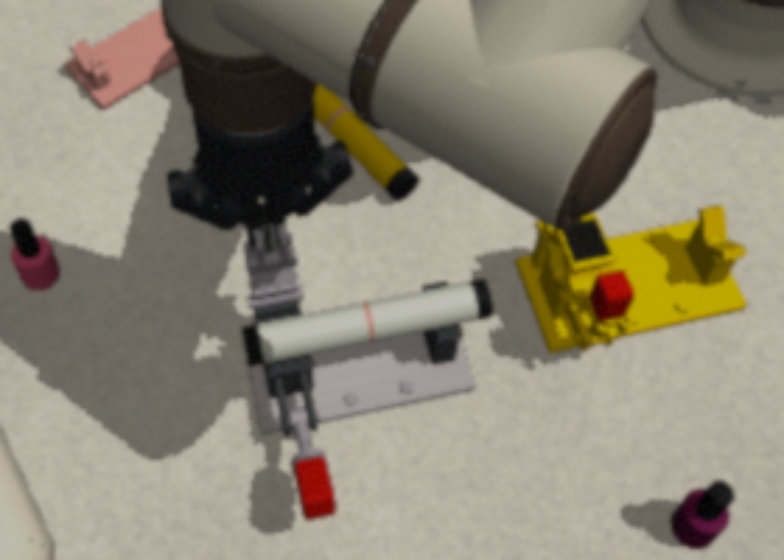

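The cap is following the fingers (crop 275,270). I'll continue along the arc.

```bash
python3 -m handwheel '[[-0.009,0.001,0.0025,0,0,0,-1],[-0.018,0.001,0.005,0,0,0,-1],[-0.0275,0.001,0.0085,0,0,0,-1],[-0.036,0.001,0.014,0,0,0,-1],[-0.0425,0.001,0.019,0,0,0,-1],[-0.0485,0.001,0.025,0,0,0,-1],[-0.0535,0.001,0.032,0,0,0,-1],[-0.0565,0.001,0.037,0,0,0,-1],[-0.0565,0.001,0.039,0,0,0,-1],[-0.0565,0.001,0.039,0,0,0,-1]]'; python3 -c "
from h import *
print(incl(pose()[:3,3]))"
```

```text
clock: 13.75
position: [596.6, 109.6, 105.5]
ee_rot: [-0.578, 0.816, -0.002, 0.013]
contact_force: [1.5, 16.0, 14.2]
gripper_width: 0.0
grasp_force: 10.4
[64.30321922 21.14346397 35.51443333]
```

That used up my picture allowance, so from here I'll measure from depth only.

```bash
cat >> h.py <<'E'
def capscan(n,ylo=-40,yhi=85,zlo=0,zhi=70,step=5):
    T=pose();p,d=get_image(n);K,C=cam(n,T);W=cloud(d,K,C);Q=W-SEAT;x=Q@AX;y=Q@BX;z=Q[...,2]
    for y0 in range(ylo,yhi,step):
        k=(x>42)&(x<76)&(y>=y0)&(y<y0+step)&(z>zlo)&(z<zhi)
        if k.any():print(n,y0,k.sum(),np.percentile(z[k],[5,50,95]).round(0),np.percentile(x[k],[3,97]).round())
E
python3 -c "
from h import *
s=read_state();print(s['joints'].round(3),s['contact_force'].round(1),s['wrist_torque'].round(2))
capscan('scene')
capscan('wrist')"
```

```text
[ 0.448  0.456 -0.221 -0.002 -0.867 -0.785] [ 1.5 16.  14.2] [ 4.54 -0.43  0.09]
scene 5 4 [32. 35. 36.] [43. 45.]
scene 10 4 [30. 31. 35.] [44. 46.]
scene 15 7 [31. 33. 34.] [42. 47.]
scene 20 9 [ 1. 33. 34.] [43. 60.]
scene 25 62 [33. 49. 65.] [43. 76.]
scene 30 72 [30. 46. 67.] [48. 72.]
scene 35 12 [36. 40. 42.] [48. 69.]
scene 40 10 [38. 41. 42.] [48. 70.]
scene 45 11 [39. 44. 45.] [48. 69.]
scene 50 7 [43. 46. 47.] [49. 69.]
scene 55 11 [45. 53. 55.] [49. 68.]
scene 60 22 [42. 47. 53.] [49. 69.]
wrist -40 737 [ 7.  9. 10.] [43. 75.]
wrist -35 1148 [10. 12. 34.] [43. 75.]
wrist -30 1009 [33. 35. 36.] [43. 75.]
wrist -25 963 [35. 37. 38.] [43. 75.]
wrist -20 998 [37. 39. 40.] [43. 75.]
wrist -15 999 [39. 41. 42.] [43. 75.]
wrist -10 1019 [41. 43. 44.] [43. 75.]
wrist -5 1014 [43. 45. 46.] [43. 75.]
wrist 0 991 [45. 47. 48.] [43. 75.]
wrist 5 1527 [46. 50. 68.] [45. 74.]
wrist 10 717 [44. 55. 64.] [51. 76.]
wrist 15 314 [31. 32. 33.] [42. 75.]
wrist 20 160 [32. 34. 35.] [42. 49.]
wrist 25 79 [34. 35. 36.] [42. 47.]
wrist 50 23 [45. 47. 53.] [65. 66.]
wrist 55 59 [46. 51. 54.] [65. 67.]
```

The cap is at about 0.4 rad, and the tip slipped off the pad's front edge (pad y −30..12). I'll lift, move back onto the pad and press there.

```bash
python3 -m handwheel '[[0,0.003,-0.02,0,0,0,-1],[0,0.003,-0.04,0,0,0,-1],[0.012,0.003,-0.045,0,0,0,-1],[0.022,0.003,-0.045,0,0,0,-1],[0.022,0.003,-0.045,0,0,0,-1]]'; python3 -c "
from h import *
print(incl(pose()[:3,3]));delta(cl(59,-10,50),YAW-np.pi/2)
capscan('wrist',-35,80)"
```

```text
clock: 14.48
position: [577.0, 80.5, 143.3]
ee_rot: [-0.575, 0.818, 0.0, -0.001]
contact_force: [0.4, 0.5, -0.4]
gripper_width: 0.4
grasp_force: 0.0
[ 55.61764198 -12.79685401  73.26146763]
delta [-0.0028 -0.0034  0.0233] [ 0.002 -0.001 -0.003]
wrist -35 1028 [10. 32. 36.] [43. 75.]
wrist -30 582 [35. 37. 38.] [43. 75.]
wrist -25 596 [38. 39. 41.] [43. 75.]
wrist -20 605 [40. 42. 43.] [43. 75.]
wrist -15 540 [42. 44. 46.] [43. 75.]
wrist -10 276 [45. 46. 48.] [43. 76.]
wrist -5 54 [47. 49. 50.] [72. 76.]
wrist 0 24 [50. 51. 52.] [74. 76.]
wrist 45 8 [52. 53. 53.] [53. 53.]
wrist 50 9 [53. 54. 58.] [52. 53.]
```

```bash
python3 -m handwheel '[[0,-0.003,0.018,0,0,0,-1],[-0.002,-0.003,0.026,0,0,0,-1],[-0.004,-0.003,0.031,0,0,0,-1],[-0.006,-0.003,0.036,0,0,0,-1],[-0.008,-0.003,0.040,0,0,0,-1],[-0.010,-0.003,0.043,0,0,0,-1],[-0.012,-0.003,0.045,0,0,0,-1],[-0.012,-0.003,0.046,0,0,0,-1]]'; python3 -c "
from h import *
print(incl(pose()[:3,3]),read_state()['contact_force'])
capscan('wrist',-35,90,5,40)"
```

```text
clock: 15.52
position: [587.2, 94.2, 100.4]
ee_rot: [-0.577, 0.817, -0.001, 0.003]
contact_force: [-1.5, 5.2, 8.1]
gripper_width: 0.1
grasp_force: 3.9
[60.56052537  3.5140263  30.37949875] [-1.53323948  5.2469651   8.12127702]
wrist -35 670 [ 8.  9. 10.] [43. 75.]
wrist -30 663 [ 8. 10. 10.] [43. 75.]
wrist -25 1288 [ 9. 13. 30.] [43. 75.]
wrist -20 1004 [13. 30. 31.] [43. 75.]
wrist -15 781 [29. 30. 31.] [43. 75.]
wrist -10 821 [30. 31. 39.] [43. 75.]
wrist -5 440 [30. 31. 39.] [43. 75.]
wrist 0 90 [30. 31. 31.] [42. 76.]
wrist 5 43 [29. 30. 32.] [42. 44.]
wrist 10 19 [30. 31. 31.] [42. 43.]
```

```bash
python3 -m handwheel '[[-0.004,0,0.003,0,0,0,-1],[-0.004,0,0.006,0,0,0,-1],[-0.004,0,0.008,0,0,0,-1],[-0.004,0,0.008,0,0,0,-1]]'; python3 -c "
from h import *
print(incl(pose()[:3,3]),read_state()['contact_force'])"
```

```text
clock: 16.08
position: [587.8, 95.7, 98.2]
ee_rot: [-0.577, 0.816, -0.002, 0.002]
contact_force: [-11.7, -0.5, 34.5]
gripper_width: 0.2
grasp_force: 17.3
[60.68882795  5.110319   28.23805559] [-11.67477378  -0.48844223  34.54513058]
```

Pressed home with 34 N. I'll lift off and look at the cap and knob.

```bash
python3 -m handwheel '[[0,0,-0.03,0,0,0,-1],[-0.02,0,-0.08,0,0,0,-1],[-0.07,0,-0.12,0,0,0,-1],[-0.12,0,-0.13,0,0,0,0.2],[-0.165,0,-0.13,0,0,0,0.5],[-0.165,0,-0.13,0,0,0,0.5],[-0.165,0,-0.13,0,0,0,0.5]]'; cat >> h.py <<'E'
def knob(n="wrist"):
    T=pose();p,d=get_image(n);K,C=cam(n,T);W=cloud(d,K,C);Q=W-SEAT;x=Q@AX;y=Q@BX;z=Q[...,2];pb=p.astype(int)
    m=(pb[...,2]>2*pb[...,1])&(pb[...,2]>2*pb[...,0])&(pb[...,2]>50)&(y>20)&(y<170)&(abs(x-59)<40)
    P=np.c_[x[m],y[m],z[m]];print(n,"knob",m.sum(),np.percentile(P,[2,50,98],axis=0).round(1).tolist())
    return P
E
python3 - <<'E'
from h import *
print(incl(pose()[:3,3]),read_state()["joints"].round(2))
capscan("wrist",-35,90,-40,45)
for n in("wrist","scene","top"):
    P=knob(n)
    if n!="wrist":continue
    for y0 in range(70,150,4):
        k=(P[:,1]>=y0)&(P[:,1]<y0+4)
        if k.sum()>3: print(y0,k.sum(),np.percentile(P[k,2],[5,50,95]).round(1),np.percentile(P[k,0],[3,97]).round(1))
E
```

```text
clock: 16.95
position: [641.3, 251.0, 219.5]
ee_rot: [-0.576, 0.817, 0.0, -0.001]
contact_force: [0.5, -0.6, -0.2]
gripper_width: 64.0
grasp_force: 0.0
[ 58.96090359 169.38600137 149.49163831] [ 0.61  0.5   0.17 -0.   -1.24 -0.95]
wrist 15 2 [11. 11. 12.] [49. 73.]
wrist 20 588 [ 9. 12. 28.] [43. 75.]
wrist 25 326 [ 8.  9. 11.] [43. 75.]
wrist 30 336 [ 8.  9. 10.] [43. 75.]
wrist 35 248 [-22.   9.  10.] [44. 74.]
wrist 40 101 [-24.   9.  10.] [46. 71.]
wrist 45 172 [-28.   7.  10.] [46. 71.]
wrist 50 226 [-28. -23.  10.] [44. 73.]
wrist 55 210 [-29. -24.  10.] [45. 73.]
wrist 60 159 [-26.   7.   9.] [48. 69.]
wrist 65 141 [-24.   5.  15.] [48. 69.]
wrist 70 133 [-22. -18.  15.] [49. 69.]
wrist 75 68 [-23. -19. -17.] [54. 64.]
wrist 80 53 [-20. -17. -16.] [56. 63.]
wrist 85 105 [-16.  -6.  -5.] [48. 70.]
wrist knob 1198 [[47.4, 94.6, -6.0], [58.6, 112.0, 1.7], [68.9, 132.0, 7.3]]
90 23 [-8.3 -5.4 -4.3] [49.6 67.5]
94 119 [-6.1 -3.8 -2. ] [47.8 68.9]
98 120 [-3.8 -2.3 -0.8] [47.9 69.3]
102 131 [-2.6 -0.5  0.7] [47.4 68.8]
106 131 [-1.   0.9  2.3] [47.4 68.8]
110 130 [0.7 2.3 3.7] [47.5 68.8]
114 130 [1.8 3.7 5. ] [47.5 68.8]
118 130 [3.9 5.3 6.7] [47.5 68.8]
122 127 [5.1 6.4 7.6] [48.2 68.8]
126 101 [2.  5.3 7.3] [48.2 68. ]
130 56 [-7.1 -3.1  0.8] [48.9 66.9]
scene knob 177 [[49.4, 107.8, -8.8], [59.8, 124.7, 3.1], [69.7, 135.0, 8.1]]
top knob 79 [[49.0, 94.8, -8.0], [58.5, 110.0, 0.2], [69.1, 125.4, 9.4]]
```

The ear is level at z≈9–10, so the cap is home. The bolt is at about 1.21 rad with the knob centre at clamp (58.5, 113, −9). I'll approach it with the tool tilted 0.6 rad.

```bash
cat >> h.py <<'E'
def tl(phi): return R.from_rotvec(AX*phi).as_matrix()
E
python3 -c "
from h import *
delta(cl(58.5,155,49),YAW-np.pi/2,tl(-0.6))
print(incl(pose()[:3,3]))"
```

```text
delta [0.0136 0.001  0.1016] [ 0.001  0.6   -0.002]
[ 59.56410859 168.5769133  150.60578505]
```

```bash
python3 -m handwheel '[[0,0,0.01,0,0.15,0,0.5],[0.003,0,0.03,0,0.3,0,0.5],[0.006,0,0.05,0,0.45,0,0.5],[0.01,0.001,0.08,0,0.6,0,0.5],[0.0136,0.001,0.1016,0,0.6,0,0.5],[0.0136,0.001,0.1016,0,0.6,0,0.5],[0.0136,0.001,0.1016,0,0.6,0,0.5]]'; python3 -c "
from h import *
print(incl(pose()[:3,3]),read_state()['joints'].round(2))
delta(cl(58.5,110,-17.4),YAW-np.pi/2,tl(-0.6))
P=knob()"
```

```text
clock: 18.02
position: [637.1, 238.5, 120.7]
ee_rot: [-0.55, 0.781, -0.17, -0.24]
contact_force: [-0.1, -0.9, 0.1]
gripper_width: 64.1
grasp_force: 0.0
[ 59.19620923 156.12523385  50.67667813] [ 0.71  0.8   0.23  0.28 -1.54 -1.14]
delta [-0.0002  0.0008  0.0822] [-0.001  0.002 -0.002]
wrist knob 2074 [[47.4, 95.5, -9.2], [58.3, 118.7, 1.5], [69.3, 133.8, 7.2]]
```

```bash
python3 -m handwheel '[[0,0.001,0.04,0,0,0,0.5],[0,0.001,0.07,0,0,0,0.5],[0,0.001,0.082,0,0,0,0.5],[0,0.001,0.082,0,0,0,0.5],[0,0.001,0.082,0,0,0,-0.2],[0,0.001,0.082,0,0,0,-1],[0,0.001,0.082,0,0,0,-1],[0,0.001,0.082,0,0,0,-1]]'; python3 -c "
from h import *
s=read_state();print(incl(pose()[:3,3]),s['contact_force'].round(1),s['wrist_torque'].round(2))
P=knob()"
```

```text
clock: 19.08
position: [621.0, 196.3, 52.1]
ee_rot: [-0.551, 0.781, -0.171, -0.24]
contact_force: [3.6, 1.1, 3.3]
gripper_width: 22.9
grasp_force: 61.0
[ 58.20751027 110.99691685 -17.94689872] [3.6 1.1 3.3] [ 0.95 -1.03  0.5 ]
wrist knob 5205 [[47.3, 94.7, -8.1], [58.3, 116.4, 1.7], [69.1, 133.2, 7.1]]
```

Gripped (22.9 mm). Now I'll draw it out along the bolt.

```bash
python3 -m handwheel '[[-0.0023,0,-0.0033,0,0,0,-1],[-0.0046,0,-0.0066,0,0,0,-1],[-0.007,0,-0.010,0,0,0,-1],[-0.008,0,-0.0115,0,0,0,-1],[-0.0088,0,-0.0127,0,0,0,-1],[-0.0088,0,-0.0127,0,0,0,-1]]'; python3 -c "
from h import *
s=read_state();print(incl(pose()[:3,3]),s['contact_force'].round(1),s['wrist_torque'].round(2))
P=knob()"
```

```text
clock: 19.88
position: [625.1, 208.4, 56.6]
ee_rot: [-0.55, 0.781, -0.171, -0.242]
contact_force: [4.5, -2.6, 1.4]
gripper_width: 23.1
grasp_force: 60.6
[ 58.05289865 123.79108739 -13.43724188] [ 4.5 -2.6  1.4] [ 0.39 -1.49  1.  ]
wrist knob 5177 [[47.3, 107.6, -3.6], [58.2, 129.3, 6.3], [69.0, 146.0, 11.5]]
```

```bash
cat > arc.py <<'E'
from h import *
import sys
h=np.array([52,-32.]);T=pose();q=incl(T[:3,3]);p0=q[1:]-h;u=p0/np.hypot(*p0)
p0=p0+float(sys.argv[1])*u
ty=lambda c:np.array([T[:3,c]@BX,T[2,c]])
ex,ez=ty(0),ty(2);print("tilt",np.arctan2(ez[0],-ez[1]).round(3),"rel",p0.round(1),np.hypot(*p0).round(1))
for a in eval(sys.argv[2]):
    c,s=np.cos(a),np.sin(a);dp=np.array([[c,-s],[s,c]])@p0-p0
    print(a,[(dp@ex/1000).round(4),0,(dp@ez/1000).round(4),0,-a,0,-1])
E
python3 arc.py 1.5 '[.1,.2,.3,.4,.5,.6,.7]'
```

```text
tilt -0.601 rel [73.2 18.9] 75.6
0.1 [np.float64(0.0059), 0, np.float64(-0.0047), 0, -0.1, 0, -1]
0.2 [np.float64(0.0123), 0, np.float64(-0.0087), 0, -0.2, 0, -1]
0.3 [np.float64(0.0191), 0, np.float64(-0.0121), 0, -0.3, 0, -1]
0.4 [np.float64(0.0261), 0, np.float64(-0.0149), 0, -0.4, 0, -1]
0.5 [np.float64(0.0334), 0, np.float64(-0.0169), 0, -0.5, 0, -1]
0.6 [np.float64(0.0409), 0, np.float64(-0.0181), 0, -0.6, 0, -1]
0.7 [np.float64(0.0484), 0, np.float64(-0.0186), 0, -0.7, 0, -1]
```

```bash
python3 -m handwheel '[[0.0059,0,-0.0047,0,-0.1,0,-1],[0.0123,0,-0.0087,0,-0.2,0,-1],[0.0191,0,-0.0121,0,-0.3,0,-1],[0.0261,0,-0.0149,0,-0.4,0,-1],[0.0334,0,-0.0169,0,-0.5,0,-1],[0.0409,0,-0.0181,0,-0.6,0,-1],[0.0409,0,-0.0181,0,-0.6,0,-1],[0.0409,0,-0.0181,0,-0.6,0,-1]]'; python3 -c "
from h import *
s=read_state();print(incl(pose()[:3,3]),s['contact_force'].round(1),s['wrist_torque'].round(2),s['joints'].round(2))
P=knob()"; python3 arc.py 1.5 '[.1,.2,.3,.4,.5,.6,.65]'
```

```text
clock: 20.92
position: [617.5, 186.8, 94.6]
ee_rot: [-0.576, 0.817, -0.0, 0.001]
contact_force: [5.1, -1.7, -1.6]
gripper_width: 23.1
grasp_force: 60.5
[ 58.1272245  100.86394923  24.60544415] [ 5.1 -1.7 -1.6] [-0.26 -1.67  0.12] [ 0.54  0.53 -0.11  0.   -0.92 -0.89]
wrist knob 5125 [[47.4, 80.0, 26.4], [58.3, 93.1, 45.3], [69.1, 112.8, 54.0]]
tilt 0.001 rel [49.9 57.7] 76.3
0.1 [np.float64(0.006), 0, np.float64(-0.0047), 0, -0.1, 0, -1]
0.2 [np.float64(0.0124), 0, np.float64(-0.0088), 0, -0.2, 0, -1]
0.3 [np.float64(0.0193), 0, np.float64(-0.0122), 0, -0.3, 0, -1]
0.4 [np.float64(0.0264), 0, np.float64(-0.0149), 0, -0.4, 0, -1]
0.5 [np.float64(0.0338), 0, np.float64(-0.0169), 0, -0.5, 0, -1]
0.6 [np.float64(0.0413), 0, np.float64(-0.0182), 0, -0.6, 0, -1]
0.65 [np.float64(0.0451), 0, np.float64(-0.0185), 0, -0.65, 0, -1]
```

```bash
cat > draw.py <<'E'
from h import *
import sys
P=knob();q=P[:,1:]-[52,-32]
for th in eval(sys.argv[1]):
    u=np.array([np.sin(th),np.cos(th)]);n=np.array([-u[1],u[0]])
    print(th,"end",np.percentile(q@u,[90,97,99]).round(1),"side(-y)",np.percentile(q@n,[90,97,99]).round(1))
# line fit of the two faces
from numpy.linalg import svd
E
python3 draw.py '[.55,.58,.61,.64,.67]'
```

```text
wrist knob 5128 [[47.4, 80.0, 26.5], [58.2, 93.2, 45.3], [69.1, 113.0, 54.0]]
0.55 end [98.8 99.3 99.5] side(-y) [6.8 7.3 7.7]
0.58 end [98.9 99.3 99.5] side(-y) [9.1 9.5 9.8]
0.61 end [98.9 99.3 99.5] side(-y) [11.5 11.9 12.1]
0.64 end [98.8 99.2 99.4] side(-y) [14.  14.4 14.7]
0.67 end [98.7 99.1 99.3] side(-y) [16.6 17.  17.4]
```

The draw is about 14.5 mm (at the stop) and the bolt is at 0.61 rad. I'll swing it on to upright.

```bash
python3 -m handwheel '[[0.006,0,-0.0047,0,-0.1,0,-1],[0.0124,0,-0.0088,0,-0.2,0,-1],[0.0193,0,-0.0122,0,-0.3,0,-1],[0.0264,0,-0.0149,0,-0.4,0,-1],[0.0338,0,-0.0169,0,-0.5,0,-1],[0.0413,0,-0.0182,0,-0.6,0,-1],[0.0428,0,-0.0183,0,-0.62,0,-1],[0.0428,0,-0.0183,0,-0.62,0,-1],[0.0428,0,-0.0183,0,-0.62,0,-1]]'; python3 -c "
from h import *
s=read_state();print(incl(pose()[:3,3]),s['contact_force'].round(1),s['wrist_torque'].round(2),s['joints'].round(2))"; python3 draw.py '[-.04,0,.04,.08]'
```

```text
clock: 22.15
position: [603.4, 146.7, 111.8]
ee_rot: [-0.548, 0.779, 0.175, 0.25]
contact_force: [6.6, 1.6, -5.1]
gripper_width: 22.6
grasp_force: 60.6
[58.22120354 58.38188341 41.83778365] [ 6.6  1.6 -5.1] [-1.72 -1.01 -0.89] [ 0.18  0.43 -0.14 -0.76 -0.81 -0.05]
wrist knob 5187 [[47.6, 38.6, 31.6], [58.4, 40.1, 55.3], [69.3, 57.1, 67.1]]
-0.04 end [98.7 99.  99.2] side(-y) [ 9.7 10.1 10.3]
0 end [98.7 99.  99.2] side(-y) [12.9 13.3 13.5]
0.04 end [98.5 99.  99.2] side(-y) [16.4 16.8 17.2]
0.08 end [98.1 98.8 99.1] side(-y) [19.9 20.4 20.8]
```

Upright (θ≈−0.01). I'll lower it 10 mm while still gripped, then release.

```bash
python3 -m handwheel '[[0.0029,0,0.004,0,0,0,-1],[0.0058,0,0.0081,0,0,0,-1],[0.0058,0,0.0081,0,0,0,-1],[0.0058,0,0.0081,0,0,0,0],[0.0058,0,0.0081,0,0,0,0.3],[0.0058,0,0.0081,0,0,0,0.3],[0.0058,0,0.0081,0,0,0,0.3]]'; python3 -c "
from h import *
s=read_state();print(incl(pose()[:3,3]),s['contact_force'].round(1),s['wrist_torque'].round(2))"; python3 draw.py '[-.05,0,.05]'
```

```text
clock: 23.08
position: [601.7, 146.6, 102.8]
ee_rot: [-0.549, 0.778, 0.176, 0.249]
contact_force: [0.9, 0.1, 0.3]
gripper_width: 55.2
grasp_force: 0.0
[56.71600837 57.71699697 32.7673526 ] [0.9 0.1 0.3] [-1.13  0.44 -0.03]
wrist knob 4904 [[47.7, 39.0, 18.3], [58.7, 40.5, 41.9], [69.6, 57.2, 53.3]]
-0.05 end [84.9 85.3 85.5] side(-y) [9.2 9.6 9.9]
0 end [84.9 85.3 85.4] side(-y) [12.5 12.9 13.2]
0.05 end [84.7 85.2 85.4] side(-y) [16.2 16.6 17. ]
```

The knob has dropped: draw is about 1–2 mm at θ≈0. I'll retreat and verify.

```bash
python3 -m handwheel '[[0,0,-0.03,0,0,0,0.3],[0,0,-0.08,0,0,0,0.3],[0,0,-0.14,0,0,0,0.3],[0,0,-0.19,0,0,0,0.3],[0,0,-0.19,0,0,0,0.3],[0,0,-0.19,0,0,0,0.3]]'; python3 draw.py '[-.05,0,.05]'; python3 - <<'E'
from h import *
s=read_state();print(incl(pose()[:3,3]),s["contact_force"].round(1))
for n in("scene","top"):
    p,d=get_image(n);W=cloud(d,*cam(n));Q=W-SEAT;x=Q@AX;y=Q@BX;z=Q[...,2]
    m=(abs(y)<20)&(z>5)&(z<25)&(x>-130)&(x<125)
    if m.sum()>20:print(n,m.sum(),np.percentile(x[m],[.5,99.5]),np.percentile(z[m],98),axis(W[m&(x<30)]))
    k=(x>43)&(x<75)&(z>20)&(z<45)&(y>-15)&(y<30)
    if k.sum()>15:print("cap slope",np.polyfit(y[k],z[k],1),k.sum())
    P=knob(n)
    for b,(bx,by) in dict(pink=(712,-105),teal=(717,-349),plum=(387,348),dish=(406,-431)).items():
        k=(abs(W[...,0]-bx)<40)&(abs(W[...,1]-by)<40)&(W[...,2]>20)&(W[...,2]<90);print(n,b,k.sum(),W[k].mean(0).round() if k.any() else "")
E
```

```text
clock: 23.88
position: [564.6, 42.7, 257.2]
ee_rot: [-0.548, 0.779, 0.176, 0.249]
contact_force: [-0.3, 0.5, 0.4]
gripper_width: 55.6
grasp_force: 0.0
wrist knob 909 [[47.5, 39.2, 18.2], [58.2, 40.9, 45.8], [69.2, 59.0, 54.0]]
-0.05 end [85.4 85.8 86.2] side(-y) [9.  9.4 9.8]
0 end [85.5 85.8 86.1] side(-y) [12.3 12.7 12.9]
0.05 end [85.4 85.8 86.1] side(-y) [15.9 16.4 16.7]
[ 56.313838   -52.40771696 186.39601794] [ 0.1 -0.2 -0.8]
scene 874 [-100.94972019   87.85230421] 17.279639295449126 (array([495.8, 126. ]), np.float64(-0.338), np.float64(132.1), np.float64(28.9))
cap slope [-0.04650502 29.24565942] 288
scene knob 198 [[49.3, 44.0, 18.8], [60.3, 60.2, 51.4], [70.5, 65.9, 55.1]]
scene pink 260 [717. -92.  50.]
scene teal 227 [ 722. -345.   49.]
scene plum 335 [396. 358.  51.]
scene dish 25 [ 434. -437.   27.]
top 392 [-98.32551308  55.37907204] 20.822480610111363 (array([496.4, 123.7]), np.float64(-0.323), np.float64(128.3), np.float64(28.5))
cap slope [-0.11810519 29.65372959] 64
top knob 55 [[49.2, 40.5, 35.3], [57.3, 49.4, 50.9], [68.4, 60.3, 57.2]]
top pink 47 [ 719. -102.   65.]
top teal 117 [ 719. -350.   50.]
top plum 118 [390. 349.  51.]
top dish 250 [ 413. -434.   31.]
```

Everything measures in place: tube unmoved, cap home, knob seated, bystanders untouched. I'll hand in.

```bash
python3 -c "
from bench import *
print(job_done())"
```

```text
the job is handed in; nothing more can be done
None
```

I handed the job in at about 24 s. By depth measurement, the tube lies in both saddles (about 6 mm off lengthwise), the cap is home, the bolt is upright in the slot and the knob is down on the ear. The bottles and dish were not disturbed, and the system gave no verdict.

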